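Knock the shelf frame's two sprung locking pins home with the rubber mallet

ROBOT

A 6-joint arm with a two-finger parallel gripper is mounted at the origin on the work surface. World frame = base frame: x ahead of the robot, y to its left, z up, the work surface at z = 0. Lengths are in m, angles in degrees, forces in N, time in s.
With the tool pointing down it reaches from about 0.3 to 1 m from the base axis. Payload 5.1 kg.
Tool frame: the origin (TCP) lies at the very end of the fingers, on their centre line; the grasp point (between the pads) lies ctrl.grip_depth behind it (ctrl.grip_depth is the distance from the TCP to the grasp point, in m); z points along the fingers, y is the direction in which the jaws open and shut (so a half turn about z gives the same grasp; the last joint's range is limited). The gripper opens to 95 mm and grips with 3 to 60 N. Pads are 20 mm wide; open, the fingers measure 119 mm over their backs; the gripper's body (75 mm by 180 mm) begins 59 mm behind the grasp point.
Start: joints at [59.84, 7.093, 94.555, -0, 78.352, -4.733], TCP at [0.279, 0.587, 0.215] pointing down, gripper open.
Joint ranges: [-149.61, 149.61], [-58.7, 133.49], [1.44, 155.28], [-77.14, 257.14], [18.33, 153.61], [-166.67, 166.67]. Speed limits (degrees/s): [147.25, 147.25, 180, 180, 180, 180].

INTERFACE

Orientations are given as [roll, pitch, yaw] about the fixed x, y, z axes, in that order (R = Rz(yaw) Ry(pitch) Rx(roll)).
In Python, from rig import ctrl gives the robot as it stands.
- The arm moves only by the tool servo_tool, never from a script. Its argument "commands" is a list of rows, each a list of 6 numbers: the shift along the tool's x, y, z in units of 500 mm (1.0 is 500 mm), then the turn, a rotation vector about the tool's x, y, z in units of 45 degrees (1.0 is 45 degrees). In form: [[dx, dy, dz, ax, ay, az], ...]. A call has 1 to 12 rows; each row is the pose to reach, as a shift and turn from the pose commanded when the call began, along the tool's axes at that moment; what a row does not reach only later rows make up. A row lasts 1/8 s, in which the tool goes at most 62.5 mm and 10.7 degrees, less where a joint would pass 70% of its speed; a pose out of reach is approached as far as the arm can. A call with a number of a shift or a turn outside -1 to 1 is refused whole. A call with a gripper value outside its range is refused whole. "fingers" is the opening, from -1 (shut) to 1 (fully open), set as the call begins (left out, the last holds). The fingers move at their own pace and stop on an object; the grip force is fixed at half the most. Time passes only in rows, so rows that repeat a pose let the fingers close. It gives the time, the measured TCP pose, the force and the opening at its end, in the units of the state.
- ctrl.get_obs(): the state, without advancing time (a new reading comes with each control period).
- ctrl.capture(name): name is "side" or "top" or "wrist"; returns (picture, depth): 480x640x3 uint8, red, green, blue; 480x640 float32, m along the optical axis (not along the pixel's ray), 0 where there is no reading.
- ctrl.camera_params(name): a dict with "vertical_fov" (degrees; the focal length in pixels is half the picture's height over the tangent of half this angle, whatever the lens; pixels are square), "cx", "cy" (the principal point, pixels), "extrinsics" (4x4, takes a point from camera to world coordinates); the wrist camera has in their place "T_tool_cam" (4x4, takes a point from camera to tool coordinates, whose origin is the TCP and whose axes are the flange's). Camera axes: x right, y down, z forward; pixel columns grow to the right and rows downward; lengths in m; the calibration is good to about 2 mm. A picture is of the moment at which its call begins: read the wrist's pose just before it. camera_params takes no time and is no camera call.
- ctrl.finish_job(): hands the job in, once; it reports no verdict.
The state is a dict: "clock": time; "qpos": joint angles; "joint_velocities": joint speeds; "joint_torque": joint torques, N m; "ee_pos": TCP position; "orientation": TCP orientation; "force": force on the tool from outside, world axes, zero at the start; "ft_torque": the same for the moment, N m; "gripper_width": finger opening in m.
Only numpy, scipy, OpenCV 4.12 (cv2) and the standard library are available. Lean on these libraries where they do the work, as an engineer would, in place of code of your own. Each camera call takes 0.05 s, during which the arm holds its last target.

TASK

Take the rubber mallet out of its tray and knock both locking pins of the shelf frame fully home with brisk blows of the mallet, so that each pin head sits down on its post; do not press them down slowly, and do not touch the pins with the robot itself. Then stand the mallet back in its tray on either face of its head, without dropping it, and let go. Leave the charger, headlamp housing, ratchet and canister where they are.

Things in the scene. Friction and masses are not known exactly. Their poses are not given: they have to be found in the camera images.
- mallet: Loose rubber mallet, about 0.45 kg. Black head 60 mm in diameter, 90 mm long, axis upright along body z, standing on one face. Origin: centre of that lower, striking face. Wooden handle, flat-sided, 24 mm wide (y) by 28 mm high (z), level, centre line 45 mm above the origin, running along -x to 228 mm from the head axis. Grip firmly: a blow twists the handle in the jaws.
- mallet_grip (a point): A good place to grip the handle: on its centre line, 65 mm from the head axis (35 mm clear of the head surface), 45 mm above the mallet's lower face. Jaws close along the mallet's y.
- mallet_far_face (a point): Centre of the mallet head's upper face, 90 mm above the origin.
- tray: Fixed shallow square open steel tray, 140 x 140 mm outside, 20 mm high, walls and floor 5 mm thick. Origin: centre of its underside, on the shelf; the inner floor is 5 mm above it. The mallet's head stands in it, the handle passes over the wall.
- frame: Fixed shelf frame: a 45 mm high steel crossbeam along the body's y between two grey stub posts (46 x 46 mm, tops 80 mm above the shelf) at y = +80 and -80 mm. Origin: centre of its underside, on the shelf. It stands anywhere in front of the robot, turned up to 0.35 rad, on either side of the tray.
- pin_a (a joint): Travel (m) of the locking pin in the post at the frame's +y end: 0 fully up, 0.032 fully home, a hard stop with its head on the post; starts between 0 and 0.010. It takes 6 to 8 N to move down (3 N more per m/s); friction holds it where it is left against a weak return spring (up to 2 N).
- pin_b (a joint): The same for the pin in the post at the frame's -y end.
- pin_a_top (a point): Centre of the flat top of pin a's round steel head (32 mm diameter, 10 mm thick, on a 16 mm stem). It is 122 mm above the shelf when fully up and 90 mm when home.
- pin_b_top (a point): The same for pin b.
- charger: Bystander: blue plastic battery charger box, 90 x 160 x 55 mm. Origin: centre of its underside.
- headlamp: Bystander: aluminium headlamp housing, a bell of 134 mm diameter standing face down, 100 mm high. Origin: centre of its underside.
- ratchet: Bystander: chrome ratchet lying flat, 220 mm long along its x, 24 mm thick with a 35 mm high drive end at +x. Origin: under its middle.
- canister: Bystander: green screw-top plastic canister, 100 mm diameter, 170 mm high, upright. Origin: centre of its underside.
Not all that is in view belongs to the job. Several things look just like the frame: the one meant starts farthest to the robot's left.

How it is judged:
By the outcome, as a careful person would: the job done as asked, in the order asked, and still so for the second after the job is handed in, with the robot touching nothing.
It also fails if it takes over 46 s, if anything falls off the work surface, if the arm or the gripper's body presses on something with over 40 N, if the wrist force passes 120 N, or if a joint passes its speed limit or range.

## Working session

There is one attempt and no reset: what is moved stays moved. The work goes in short steps, Python scripts to look and compute and a tool call to move; the robot and the scene stay as the last step left them, time stands still between calls to the robot, and variables do not carry over. Pictures are saved under pics/ and viewed, and the job is handed in when it is done.

Besides the shell and the picture viewer there is one more tool, called after "Request:" in YAML: its name, and indented under it one key for each argument. servo_tool: Moves the arm, as the interface text tells. Its arguments: {"type":"object","properties":{"commands":{"type":"array","items":{"type":"array","items":{"type":"number","minimum":-1,"maximum":1}}},"fingers":{"type":"number"}},"required":["commands"]}

```bash
ls; mkdir -p pics; python3 - <<'E'
from rig import ctrl
import cv2,numpy as np
np.set_printoptions(precision=4,suppress=True)
print(ctrl.get_obs(), ctrl.grip_depth)
for n in ["side","top","wrist"]:
    p,d=ctrl.capture(n); cv2.imwrite(f"pics/{n}0.png",p[:,:,::-1]); np.savez(f"{n}0.npz",p=p,d=d)
    print(n,ctrl.camera_params(n), (d>0).mean())
E
```

```text
pics
{'clock': 0.0, 'qpos': array([59.8385,  7.1341, 94.6336, -0.0002, 78.35  , -4.7325]), 'joint_velocities': array([-0.1354, -0.0361,  0.0245,  0.0223, -0.0616,  0.0261]), 'joint_torque': array([  0.002 , -41.757 , -35.9949,   0.0775,   0.0488,  -0.0001]), 'ee_pos': array([0.2788, 0.5865, 0.2134]), 'orientation': array([-179.8827,   -0.0095,  154.571 ]), 'force': array([-0.0439,  0.1712, -0.6287]), 'ft_torque': array([ 0.0071, -0.0464, -0.0388]), 'gripper_width': 0.09506275925730297} 0.0188
side {'vertical_fov': 46.68987955197248, 'cx': 331.9417534186046, 'cy': 233.98128754000896, 'extrinsics': array([[ 0.9972, -0.0585,  0.0474,  0.4011],
       [-0.0751, -0.735 ,  0.6739, -0.8934],
       [-0.0046, -0.6755, -0.7373,  1.1032],
       [ 0.    ,  0.    ,  0.    ,  1.    ]])} 0.99595703125
top {'vertical_fov': 57.434036904607545, 'cx': 326.2012964392126, 'cy': 239.40589239757878, 'extrinsics': array([[-0.0184, -0.9913,  0.1306,  0.3216],
       [-0.9998,  0.0191,  0.0039,  0.0147],
       [-0.0064, -0.1305, -0.9914,  1.129 ],
       [ 0.    ,  0.    ,  0.    ,  1.    ]])} 0.9959798177083333
wrist {'vertical_fov': 67.6611195417813, 'cx': 320.6651927487079, 'cy': 245.91805962576814, 'T_tool_cam': array([[-0.0002, -0.9694, -0.2456,  0.0678],
       [ 1.    , -0.0004,  0.0008,  0.001 ],
       [-0.0009, -0.2456,  0.9694, -0.1704],
       [ 0.    ,  0.    ,  0.    ,  1.    ]])} 0.9881998697916666
```

View pics/top0.png

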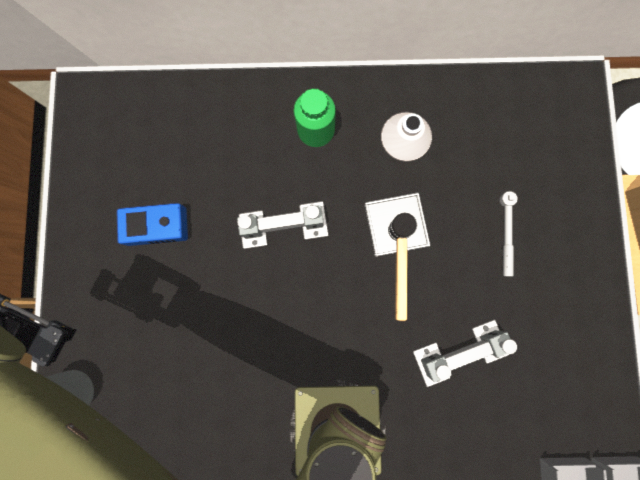

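View pics/side0.png

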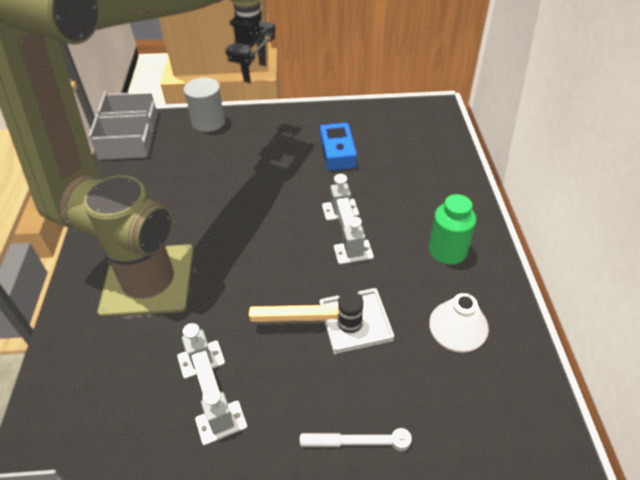

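View pics/wrist0.png

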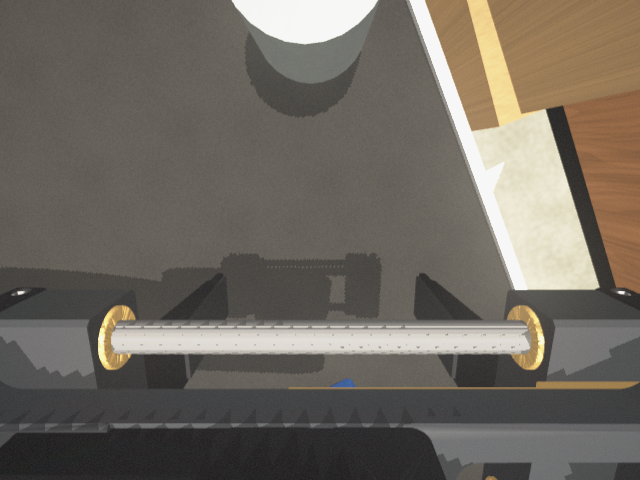

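Top view: two frame look-alikes, one at (283,222) (left, y>0) and one at (465,352) (right, y<0). The left one matches "farthest to the robot's left". Nothing else resembles the mallet at (403,228), tray (398,224). Next I'll measure and check a crop.

```bash
cat > h.py <<'E'
import numpy as np,cv2
from rig import ctrl
np.set_printoptions(precision=4,suppress=True)
def cam(n,o=None):
    c=ctrl.camera_params(n); f=240/np.tan(np.radians(c["vertical_fov"]/2))
    if n!="wrist": T=c["extrinsics"]
    else:
        from scipy.spatial.transform import Rotation as R
        o=o or ctrl.get_obs(); W=np.eye(4); W[:3,:3]=R.from_euler("xyz",o["orientation"],degrees=True).as_matrix(); W[:3,3]=o["ee_pos"]; T=W@c["T_tool_cam"]
    return f,c["cx"],c["cy"],T
def cloud(d,c):
    f,cx,cy,T=c; v,u=np.mgrid[:480,:640]
    P=np.stack([(u-cx)/f*d,(v-cy)/f*d,d],-1); return P@T[:3,:3].T+T[:3,3]
def ray(u,v,z,c):
    f,cx,cy,T=c; r=T[:3,:3]@np.array([(u-cx)/f,(v-cy)/f,1]); s=(z-T[2,3])/r[2]; return T[:3,3]+s*r
E
python3 - <<'E'
from h import *
for n in ["top","side"]:
    Z=np.load(n+"0.npz"); p,d=Z["p"],Z["d"]; W=cloud(d,cam(n))
    z=W[...,2]; 
    print(n,"table z",np.median(z[(abs(W[...,0]-.5)<.2)&(abs(W[...,1])<.3)]))
    m=((z>.085)&(z<.135)&(W[...,0]>.2)&(W[...,0]<.95)&(W[...,1]<.4)&(W[...,1]>-.5)).astype(np.uint8)
    k,l,s,c=cv2.connectedComponentsWithStats(m)
    for i in range(1,k):
        if s[i,4]>15: q=W[l==i]; print(s[i,4],c[i],np.median(q,0),q[:,2].max(), (q[:,:2].min(0)+q[:,:2].max(0))/2)
    print("mallet")
    hsv=cv2.cvtColor(p,cv2.COLOR_RGB2HSV)
    m=((hsv[...,0]<25)&(hsv[...,0]>8)&(hsv[...,1]>60)&(hsv[...,2]>120)&(W[...,0]>.3)&(W[...,0]<.8)&(abs(W[...,1])<.3)&(z<.15)&(z>.02))
    q=W[m]; print(m.sum(),q.min(0),q.max(0)); a=q[:,:2].mean(0); u=np.linalg.svd(q[:,:2]-a,full_matrices=False)[2][0]; print(a,u,np.degrees(np.arctan2(*u[::-1])), np.median(q[:,2]))
    if n=="top": cv2.imwrite("pics/crop1.png",cv2.resize(p[170:350,220:450,::-1],None,fx=3,fy=3,interpolation=cv2.INTER_CUBIC))
    else: cv2.imwrite("pics/crop2.png",cv2.resize(p[165:365,235:405,::-1],None,fx=3,fy=3,interpolation=cv2.INTER_CUBIC))
E
```

```text
top table z 0.0010233764166122095
605 [315.2545 120.681 ] [0.7344 0.0385 0.1267] 0.13497891407456453 [0.7652 0.041 ]
350 [412.1143 124.12  ] [ 0.7371 -0.1966  0.1014] 0.10843585834053049 [ 0.74  -0.198]
143 [312.0629 211.9371] [0.5202 0.0508 0.1189] 0.12287227364466502 [0.5204 0.0508]
489 [404.4458 224.4622] [ 0.4906 -0.1689  0.0949] 0.10150368794577491 [ 0.492  -0.1696]
150 [244.5867 221.8667] [0.4992 0.2083 0.1206] 0.1262816243976672 [0.501 0.209]
131 [508.1603 344.2214] [ 0.2086 -0.385   0.1216] 0.12651726252034856 [ 0.2106 -0.3874]
mallet
144 [ 0.3018 -0.1785  0.0397] [ 0.463  -0.1477  0.0816]
[ 0.3835 -0.1554] [-0.9948  0.1021] 174.13712174445016 0.05822928101208502
side table z -0.00011848269676351109
132 [339.6364 180.3485] [0.4997 0.2011 0.1171] 0.12184796612648807 [0.4995 0.2058]
799 [452.0889 227.5131] [0.7519 0.0013 0.1203] 0.13493778039534454 [0.7683 0.0317]
145 [353.7931 223.2276] [0.521  0.0422 0.1155] 0.12235472184652296 [0.522  0.0476]
508 [349.937  301.6949] [ 0.4904 -0.1769  0.0936] 0.0994630468779838 [ 0.4911 -0.1734]
409 [463.8851 304.2787] [ 0.7377 -0.2081  0.1004] 0.10841114577580413 [ 0.7399 -0.202 ]
181 [213.6685 397.1989] [ 0.2086 -0.394   0.1206] 0.1272306822757182 [ 0.21   -0.3906]
mallet
395 [ 0.3002 -0.1857  0.0275] [ 0.4636 -0.1496  0.0908]
[ 0.3831 -0.177 ] [-0.9974  0.0719] 175.87522435410978 0.0491517128218506
```

View pics/crop1.png

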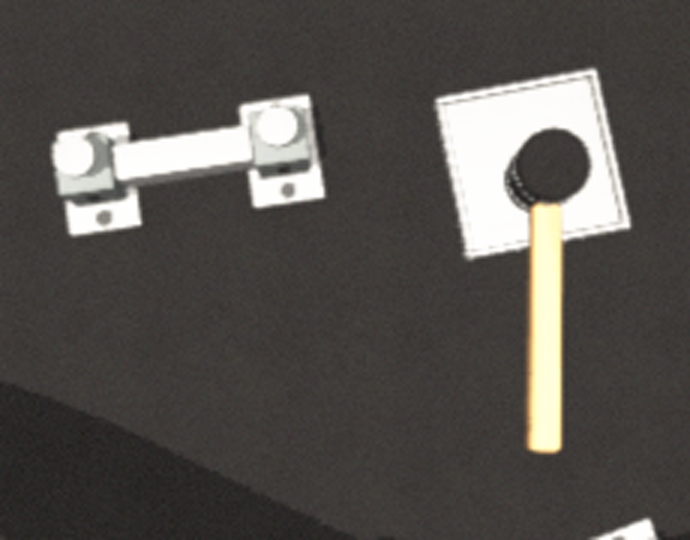

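View pics/crop2.png

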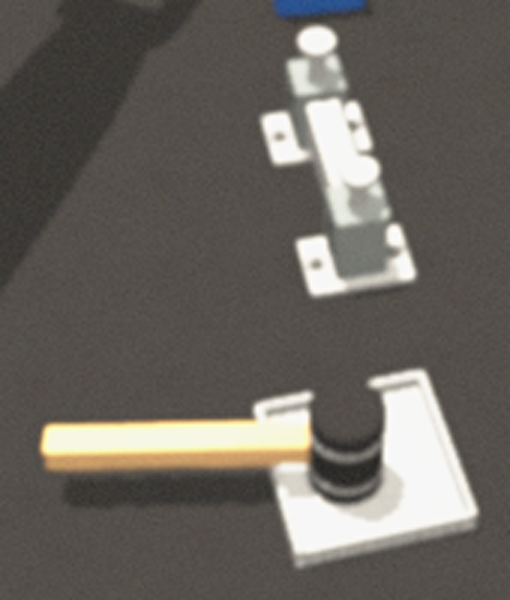

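```bash
cat > meas.py <<'E'
from h import *
def line_pts(n,p):
    hsv=cv2.cvtColor(p,cv2.COLOR_RGB2HSV)
    return ((hsv[...,0]<28)&(hsv[...,0]>8)&(hsv[...,1]>60)&(hsv[...,2]>150)).astype(np.uint8)
E
python3 - <<'E'
from meas import *
Z={n:np.load(n+"0.npz") for n in("top","side")}
C={n:cam(n) for n in Z}
p=Z["top"]["p"]; m=line_pts("top",p); m[:, :380]=0; m[:,430:]=0; m[:220]=0;m[330:]=0
print(m.sum()); r=cv2.minAreaRect(np.argwhere(m)[:,::-1].astype(np.float32)); b=cv2.boxPoints(r)
print(r)
for q in b: print("hcorner",ray(*q,.064,C["top"]))
# black head top: triangulate; dark pixels
def tri(a,b):
    # midpoint of two rays
    A=[];B=[]
    M=np.zeros((3,3));v=np.zeros(3)
    for n,q in (("top",a),("side",b)):
        f,cx,cy,T=C[n]; d=T[:3,:3]@np.array([(q[0]-cx)/f,(q[1]-cy)/f,1]); d/=np.linalg.norm(d); K=np.eye(3)-np.outer(d,d); M+=K; v+=K@T[:3,3]
    return np.linalg.solve(M,v)
def head(n,zlo,zhi,x,y,R=.05):
    d=Z[n]["d"]; W=cloud(d,C[n]); 
    m=((W[...,2]>zlo)&(W[...,2]<zhi)&(np.hypot(W[...,0]-x,W[...,1]-y)<R)).astype(np.uint8)
    c,_=cv2.findContours(m,0,2); c=max(c,key=len); return cv2.fitEllipse(c)
for nm,x,y,h,top in (("a",.5,.207,.006,.12),("b",.521,.049,.006,.12),("mallet",.491,-.172,.006,.095)):
    E={n:head(n,top-h,top+.012,x,y) for n in Z}
    e1,e2=E["top"],E["side"]; t=tri(e1[0],e2[0]); print(nm,[ (np.round(e[0],1),np.round(e[1],1)) for e in (e1,e2)],t,ray(*e1[0],t[2],C["top"]),ray(*e2[0],t[2],C["side"]))
# tray: white mask contour on z=.02
W=cloud(Z["top"]["d"],C["top"])
g=cv2.cvtColor(p,cv2.COLOR_RGB2GRAY); m=((g>150)).astype(np.uint8); m[:185]=0;m[265:]=0;m[:,:355]=0;m[:,440:]=0
q=cv2.minAreaRect(np.argwhere(m)[:,::-1].astype(np.float32)); print(q)
bp=[ray(*a,.02,C["top"]) for a in cv2.boxPoints(q)]; print(np.array(bp),np.mean(bp,0))
E
```

```text
273
((401.31689453125, 278.9886474609375), (10.698513984680176, 82.1219253540039), 0.9548413157463074)
hcorner [ 0.2644 -0.1427  0.064 ]
hcorner [ 0.4624 -0.1538  0.064 ]
hcorner [ 0.4614 -0.18    0.064 ]
hcorner [ 0.2635 -0.1683  0.064 ]
a [(array([244.5, 221.9]), array([13. , 13.4])), (array([339.8, 178.4]), array([ 9.2, 11.3]))] [0.5006 0.2105 0.1125] [0.5007 0.2105 0.1125] [0.5005 0.2105 0.1125]
b [(array([312. , 211.6]), array([12.7, 13. ])), (array([353.6, 221.3]), array([ 8.9, 11.8]))] [0.5218 0.0509 0.1118] [0.5224 0.051  0.1118] [0.5212 0.0508 0.1118]
mallet [(array([404.6, 224.3]), array([24. , 24.3])), (array([349.9, 301.1]), array([21.6, 26.3]))] [ 0.4913 -0.1704  0.0873] [ 0.4917 -0.1704  0.0873] [ 0.4909 -0.1705  0.0873]
((398.5022277832031, 230.44827270507812), (68.74801635742188, 55.51081848144531), 78.40782928466797)
[[ 0.5622 -0.0813  0.02  ]
 [ 0.5888 -0.2228  0.02  ]
 [ 0.4135 -0.2497  0.02  ]
 [ 0.3879 -0.111   0.02  ]] [ 0.4881 -0.1662  0.02  ]
```

```bash
cat >> h.py <<'E'
from scipy.spatial.transform import Rotation as Ro
def units(p0,r0,p1,r1):
    A=Ro.from_euler("xyz",r0,degrees=True);B=Ro.from_euler("xyz",r1,degrees=True)
    s=A.inv().apply(np.array(p1)-p0)/.5; w=np.degrees((A.inv()*B).as_rotvec())/45
    return np.round(np.r_[s,w],4)
E
python3 - <<'E'
from h import *
print(units([.279,.587,.215],[180,0,154.571],[.353,.21,.215],[180,0,176.7]))
print(units([.279,.587,.215],[180,0,154.571],[.4266,-.1658,.16],[180,0,176.7]))
print(units([.353,.21,.215],[180,0,176.7],[.4266,-.1658,.16],[180,0,176.7]))
E
```

```text
[-0.4574 -0.6174 -0.     -0.      0.     -0.4918]
[-0.9131 -1.233   0.11   -0.      0.     -0.4918]
[-0.1902 -0.7419  0.11    0.      0.      0.    ]
```

Request:
servo_tool:
  commands:
    - [-0.45,-0.62,0,0,0,-0.492]
    - [-0.45,-0.62,0,0,0,-0.492]
    - [-0.45,-0.62,0,0,0,-0.492]
    - [-0.45,-0.62,0,0,0,-0.492]
    - [-0.45,-0.62,0,0,0,-0.492]
    - [-0.45,-0.62,0,0,0,-0.492]
    - [-0.45,-0.62,0,0,0,-0.492]
    - [-0.45,-0.62,0,0,0,-0.492]
  fingers: 1

```text
clock: 1.15
ee_pos: [0.3493, 0.2103, 0.2146]
orientation: [180.0, 0.0, 176.6]
force: [-0.1, -0.0, 0.3]
gripper_width: 0.095
```

```bash
python3 - <<'E'
from h import *
print(units([.3491,.2104,.215],[180,0,176.7],[.4266,-.1658,.16],[180,0,176.7]))
E
```

```text
[-0.1981 -0.7422  0.11    0.      0.      0.    ]
```

Request:
servo_tool:
  commands:
    - [-0.198,-0.742,0.11,0,0,0]
    - [-0.198,-0.742,0.11,0,0,0]
    - [-0.198,-0.742,0.11,0,0,0]
    - [-0.198,-0.742,0.11,0,0,0]
    - [-0.198,-0.742,0.11,0,0,0]
    - [-0.198,-0.742,0.11,0,0,0]
    - [-0.198,-0.742,0.11,0,0,0]
    - [-0.198,-0.742,0.11,0,0,0]
    - [-0.198,-0.742,0.11,0,0,0]

```text
clock: 2.28
ee_pos: [0.4271, -0.1638, 0.1597]
orientation: [180.0, -0.0, 176.9]
force: [-0.6, 0.1, -0.2]
gripper_width: 0.0948
```

```bash
python3 - <<'E'
from h import *
print(ctrl.get_obs()["clock"],ctrl.get_obs()["ee_pos"])
p,d=ctrl.capture("wrist"); cv2.imwrite("pics/wrist1.png",p[:,:,::-1]); np.savez("wrist1.npz",p=p,d=d)
c=cam("wrist"); W=cloud(d,c)
for v in range(60,470,50): print(v,W[v,320],p[v,320])
E
```

```text
2.275 [ 0.4271 -0.1638  0.1597]
60 [ 0.2974 -0.1565  0.0639] [246 230 169]
110 [ 0.3293 -0.1582  0.0645] [247 232 171]
160 [ 0.3632 -0.1601  0.0645] [247 232 172]
210 [ 0.3993 -0.1621  0.0655] [246 231 171]
260 [ 0.438  -0.1642  0.0654] [246 230 170]
310 [ 0.4657 -0.1657  0.0963] [86 77 71]
360 [ 0.5061 -0.168   0.0949] [74 71 66]
410 [ 0.4026 -0.1621  0.277 ] [57 60 57]
460 [ 0.4025 -0.1621  0.2876] [37 34 37]
```

View pics/wrist1.png

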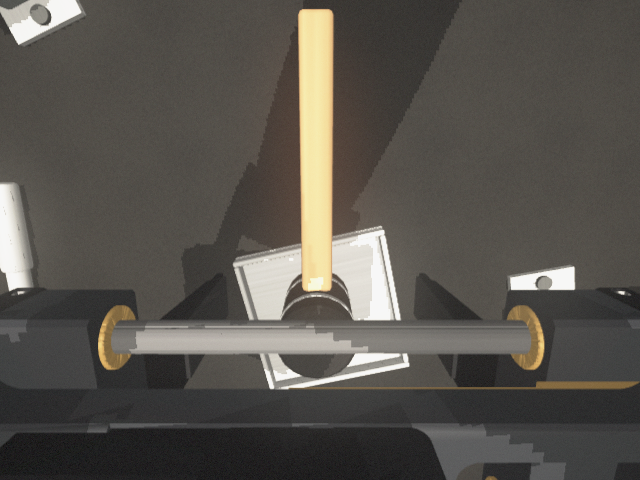

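The handle runs vertically at col ≈316 (rows 10–290). The head is at (317,340). The tray corners are at (235,264), (383,228), (408,365), (275,388).

```bash
python3 - <<'E'
from h import *
from meas import line_pts
Z=np.load("wrist1.npz");p,d=Z["p"],Z["d"];c=cam("wrist")
m=line_pts("w",p);m[300:]=0;m[:,:280]=0;m[:,350:]=0
v,u=np.nonzero(m); P=np.array([ray(a,b,.064,c) for a,b in zip(u,v)])
cs=[]
for lo in np.arange(.28,.45,.02):
    q=P[(P[:,0]>lo)&(P[:,0]<lo+.02)]; cs.append((lo+.01,(q[:,1].min()+q[:,1].max())/2,np.ptp(q[:,1])))
cs=np.array(cs);print(cs); k=np.polyfit(cs[:,0],cs[:,1],1); print(k,np.degrees(np.arctan(k[0])),"tip",P[:,0].min(),P[:,0].max(), "y at .4266",np.polyval(k,.4266),"y head",np.polyval(k,.4915))
T=np.array([ray(*q,.02,c) for q in ((235,264),(383,228),(408,365),(275,388))]);print(T,T.mean(0))
E
```

```text
[[ 0.29   -0.1592  0.0234]
 [ 0.31   -0.1604  0.0238]
 [ 0.33   -0.1612  0.0236]
 [ 0.35   -0.1624  0.024 ]
 [ 0.37   -0.1633  0.024 ]
 [ 0.39   -0.1647  0.0234]
 [ 0.41   -0.1658  0.0238]
 [ 0.43   -0.1665  0.0246]
 [ 0.45   -0.1678  0.0239]]
[-0.0533 -0.1437] -3.0508567540118596 tip 0.26629333923908116 0.46424527709053365 y at .4266 -0.16647867233025707 y head -0.16993770452393123
[[ 0.451  -0.2421  0.02  ]
 [ 0.4251 -0.1079  0.02  ]
 [ 0.5629 -0.0851  0.02  ]
 [ 0.5814 -0.217   0.02  ]] [ 0.5051 -0.163   0.02  ]
```

Request:
servo_tool:
  commands:
    - [-0.011,-0.002,0.08,0,0,0]
    - [-0.011,-0.002,0.16,0,0,0]
    - [-0.011,-0.002,0.22,0,0,0]
    - [-0.011,-0.002,0.258,0,0,0]
    - [-0.011,-0.002,0.258,0,0,0]
    - [-0.011,-0.002,0.258,0,0,0]

```text
clock: 3.08
ee_pos: [0.4331, -0.1666, 0.0319]
orientation: [-180.0, 0.1, 176.8]
force: [-0.3, -0.3, 0.0]
gripper_width: 0.095
```

Request:
servo_tool:
  commands:
    - [0,0,0,0,0,0]
    - [0,0,0,0,0,0]
    - [0,0,0,0,0,0]
    - [0,0,0,0,0,0]
    - [0,0,0,0,0,0]
    - [0,0,0,0,0,0]
    - [0,0,0,0,0,0]
    - [0,0,0,0,0,0]
  fingers: -1

```text
clock: 4.08
ee_pos: [0.4322, -0.167, 0.0306]
orientation: [-180.0, -0.0, 176.7]
force: [-0.6, -0.2, 0.3]
gripper_width: 0.0241
```

Request:
servo_tool:
  commands:
    - [0,0,-0.06,0,0,0]
    - [0,0,-0.16,0,0,0]
    - [0,0,-0.27,0,0,0]
    - [0,0,-0.39,0,0,0]
    - [0,0,-0.39,0,0,0]

```text
clock: 4.7
ee_pos: [0.4345, -0.1682, 0.2308]
orientation: [-179.8, 0.5, 176.7]
force: [-0.1, 0.1, -4.9]
gripper_width: 0.0239
```

```bash
python3 - <<'E'
from h import *
print(units([.4320,-.1668,.226],[180,0,176.7],[.4607,.0539,.226],[180,0,176.7]))
o=ctrl.get_obs();print(o["force"],o["ft_torque"],o["ee_pos"])
E
```

```text
[-0.0319  0.444   0.      0.      0.      0.    ]
[-0.1091  0.1439 -4.9117] [ 0.0364  0.1836 -0.0323] [ 0.4345 -0.1682  0.2308]
```

Request:
servo_tool:
  commands:
    - [-0.03,0.1,0,0,0,0]
    - [-0.032,0.22,0,0,0,0]
    - [-0.032,0.33,0,0,0,0]
    - [-0.032,0.41,0,0,0,0]
    - [-0.032,0.444,0,0,0,0]
    - [-0.032,0.444,0,0,0,0]
    - [-0.032,0.444,0,0,0,0]

```text
clock: 5.58
ee_pos: [0.4604, 0.0529, 0.2244]
orientation: [-180.0, -0.1, 176.7]
force: [0.6, -0.5, -4.4]
gripper_width: 0.0239
```

```bash
python3 - <<'E'
from h import *
print(ctrl.get_obs()["ee_pos"])
for n in ["side","wrist"]:
    p,d=ctrl.capture(n); cv2.imwrite(f"pics/{n}2.png",p[:,:,::-1]); np.savez(n+"2.npz",p=p,d=d)
    if n=="side": cv2.imwrite("pics/side2c.png",cv2.resize(p[120:300,230:450,::-1],None,fx=3,fy=3,interpolation=2))
E
```

```text
[0.4604 0.0529 0.2244]
```

View pics/side2c.png

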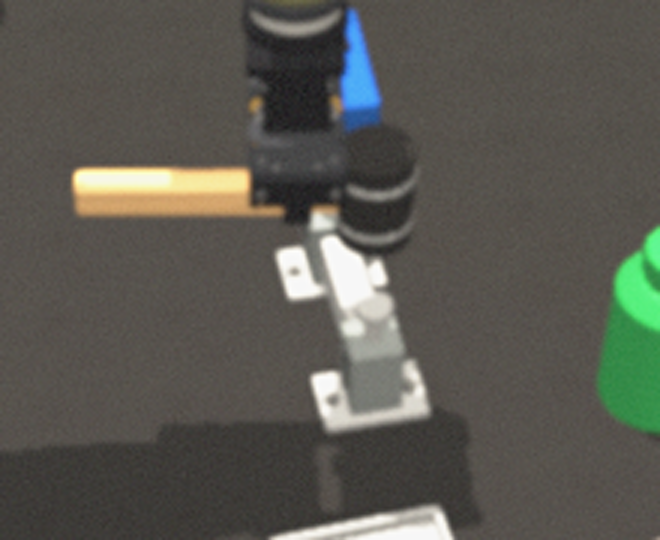

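View pics/wrist2.png

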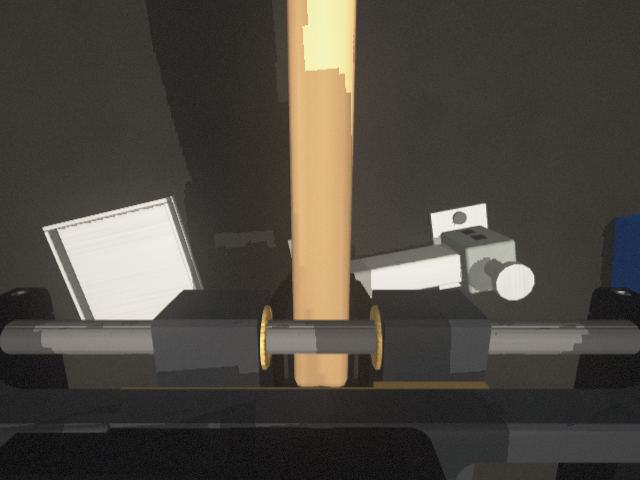

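Request:
servo_tool:
  commands:
    - [0,0,0.125,0,0,0]
    - [0,0,0.235,0,0,0]
    - [0,0,0.12,0,0,0]
    - [0,0,0,0,0,0]
    - [0,0,0,0,0,0]

```text
clock: 6.3
ee_pos: [0.4647, 0.0528, 0.2326]
orientation: [180.0, 0.7, 176.6]
force: [0.9, 0.2, -4.8]
gripper_width: 0.0237
```

```bash
cat > look.py <<'E'
from h import *
import sys
t=sys.argv[1]
print(ctrl.get_obs()["ee_pos"])
p,d=ctrl.capture("side"); np.savez(f"side{t}.npz",p=p,d=d)
cv2.imwrite(f"pics/side{t}c.png",cv2.resize(p[120:300,230:450,::-1],None,fx=3,fy=3,interpolation=2))
W=cloud(d,cam("side"))
for nm,x,y in (("a",.5007,.2095),("b",.5205,.0505)):
    m=(np.hypot(W[...,0]-x,W[...,1]-y)<.03)&(W[...,2]>.08)&(W[...,2]<.14); q=W[m]
    print(nm,m.sum(),np.percentile(q[:,2],[50,80,95]) if m.sum() else None)
E
python3 look.py 3
```

```text
[0.4647 0.0528 0.2326]
a 41 [0.0838 0.0912 0.0957]
b 138 [0.0878 0.0903 0.0919]
```

View pics/side3c.png

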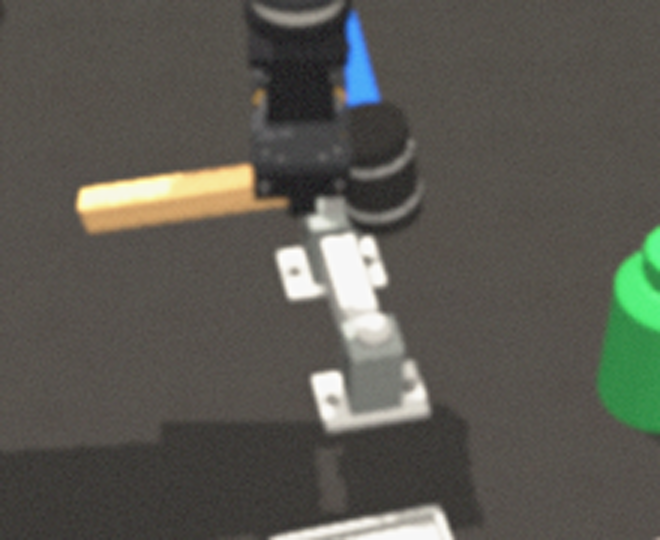

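Pin b dropped to about 0.09 m, so it looks home. The mallet has twisted in the jaws, head up. I'll measure that tilt next.

```bash
cat > tilt.py <<'E'
from meas import *
import sys
Z=np.load(f"side{sys.argv[1]}.npz");p,d=Z["p"],Z["d"];c=cam("side")
# handle pixels via depth-cloud: colour mask near tool
W=cloud(d,c);o=ctrl.get_obs();e=o["ee_pos"]
hsv=cv2.cvtColor(p,cv2.COLOR_RGB2HSV)
m=((hsv[...,0]<28)&(hsv[...,0]>8)&(hsv[...,1]>60)&(hsv[...,2]>90))&(np.linalg.norm(W-(e-[.09,0,0]),axis=-1)<.13)
# lower edge of the handle per column -> ray onto vertical plane y=const (near side, handle side face)
vs,us=np.nonzero(m); print(len(us),us.min(),us.max())
f,cx,cy,T=c; pts=[]
for u in range(us.min()+3,us.max()-2):
    col=vs[us==u]
    if len(col)<5: continue
    r=T[:3,:3]@np.array([(u-cx)/f,(col.max()+.5-cy)/f,1]); s=(e[1]-.012-T[1,3])/r[1]; P=T[:3,3]+s*r; pts.append((P[0],P[2]))
pts=np.array(pts); pts=pts[pts[:,0]<e[0]-.035]; k=np.polyfit(pts[:,0],pts[:,1],1); print("tilt head-up deg",np.degrees(np.arctan(k[0])),"bottom z at tool x",np.polyval(k,e[0]),"exp",e[2]+.0188-.014, "x range",pts[0],pts[-1],"res",np.std(pts[:,1]-np.polyval(k,pts[:,0])))
E
python3 tilt.py 2; python3 tilt.py 3
```

```text
730 254 342
tilt head-up deg -4.272982546584226 bottom z at tool x 0.22907238336242175 exp 0.23369237426134498 x range [0.2972 0.2414] [0.4262 0.2318] res 7.627943811143226e-17
703 256 325
tilt head-up deg 6.949851387739917 bottom z at tool x 0.24157460428268815 exp 0.23369237426134498 x range [0.2998 0.2225] [0.4264 0.238 ] res 0.0009810901303136984
```

```bash
python3 - <<'E'
from h import *
print(units([.4608,.0539,.226],[180,0,176.7],[.4388,.2129,.226],[180,0,176.7]))
E
```

```text
[0.0622 0.3149 0.     0.     0.     0.    ]
```

Request:
servo_tool:
  commands:
    - [0.01,0.05,0,0,0.05,0]
    - [0.03,0.15,0,0,0.138,0]
    - [0.05,0.24,0,0,0.138,0]
    - [0.06,0.29,0,0,0.138,0]
    - [0.062,0.315,0,0,0.138,0]
    - [0.062,0.315,0,0,0.138,0]
    - [0.062,0.315,0,0,0.138,0]
    - [0.062,0.315,0,0,0.138,0]

```text
clock: 7.35
ee_pos: [0.4392, 0.2119, 0.2256]
orientation: [-180.0, -6.2, 176.6]
force: [0.7, -0.7, -4.8]
gripper_width: 0.0238
```

```bash
python3 look.py 4; python3 tilt.py 4; python3 - <<'E'
from h import *
o=ctrl.get_obs();print(o["ee_pos"],o["orientation"]);p,d=ctrl.capture("wrist"); cv2.imwrite("pics/wrist4.png",p[:,:,::-1]); np.savez("wrist4.npz",p=p,d=d)
E
```

```text
[0.4392 0.2119 0.2256]
a 185 [0.1125 0.1193 0.1222]
b 133 [0.0874 0.09   0.093 ]
522 247 328
tilt head-up deg 0.6749224285618207 bottom z at tool x 0.23486815093936803 exp 0.23049253953282245 x range [0.2766 0.233 ] [0.4026 0.2342] res 0.000889716051201628
[0.4392 0.212  0.2257] [-179.9927   -6.1998  176.6341]
```

View pics/side4c.png

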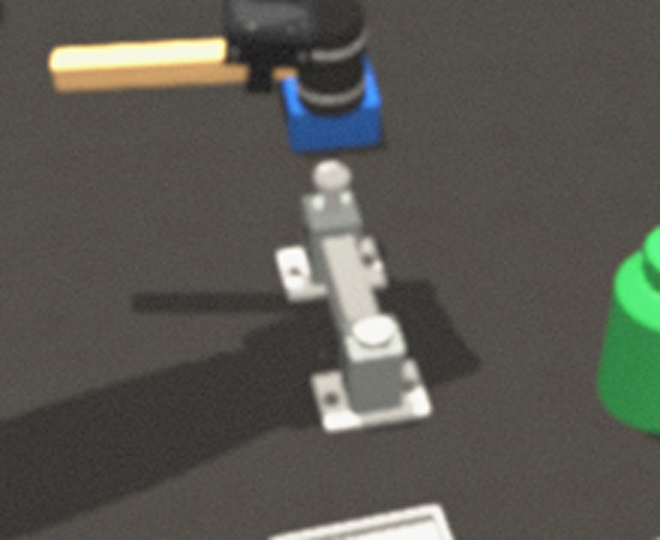

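View pics/wrist4.png

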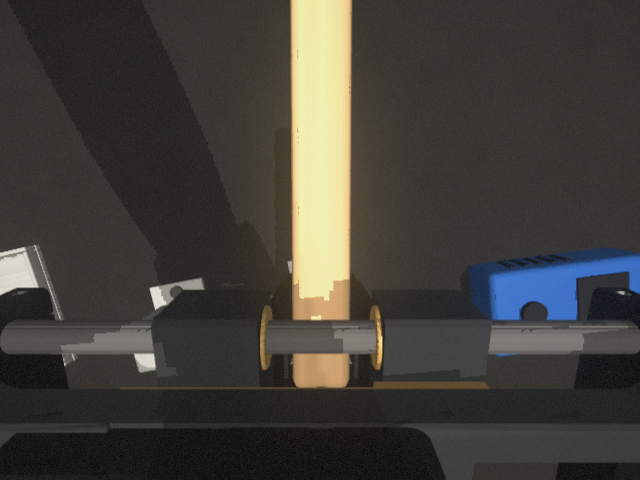

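Side view: pin b's head sits on its post at crop (375,330). Pin a is still up at (332,175), and the mallet is level above it. Striking along world −z.

Request:
servo_tool:
  commands:
    - [-0.0135,0,0.124,0,0,0]
    - [-0.0255,0,0.234,0,0,0]
    - [-0.013,0,0.119,0,0,0]
    - [0,0,0,0,0,0]
    - [0,0,0,0,0,0]
    - [0,0,0,0,0,0]

```text
clock: 8.2
ee_pos: [0.4388, 0.2125, 0.2252]
orientation: [-180.0, -6.2, 176.7]
force: [0.4, -0.2, -4.7]
gripper_width: 0.024
```

```bash
python3 look.py 5; python3 tilt.py 5
```

```text
[0.4388 0.2125 0.2252]
a 113 [0.0871 0.0896 0.0921]
b 141 [0.087  0.0892 0.0915]
502 247 325
tilt head-up deg 4.524509983005836 bottom z at tool x 0.236033221495461 exp 0.22870653535228744 x range [0.2755 0.2234] [0.4026 0.234 ] res 0.0009042111056003006
```

View pics/side5c.png

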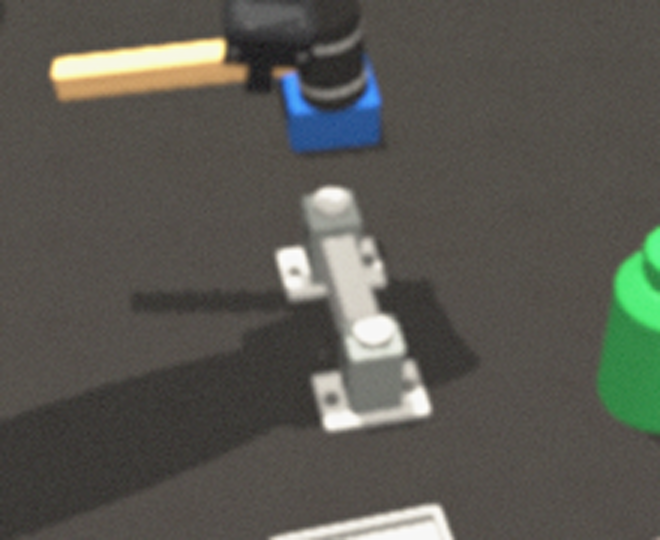

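Both heads appear down on their posts. I'll take a close wrist-camera look from above before putting the mallet back.

```bash
python3 - <<'E'
from h import *
print(units([.4388,.2129,.226],[180,-6.21,176.7],[.585,.13,.26],[180,-6.21,176.7]))
E
```

```text
[-0.2923 -0.1487 -0.1002  0.      0.      0.    ]
```

Request:
servo_tool:
  commands:
    - [-0.08,-0.04,-0.05,0,0,0]
    - [-0.17,-0.09,-0.1,0,0,0]
    - [-0.25,-0.13,-0.1,0,0,0]
    - [-0.292,-0.149,-0.1,0,0,0]
    - [-0.292,-0.149,-0.1,0,0,0]
    - [-0.292,-0.149,-0.1,0,0,0]
    - [-0.292,-0.149,-0.1,0,0,0]

```text
clock: 9.12
ee_pos: [0.5841, 0.1303, 0.2591]
orientation: [-180.0, -6.3, 176.8]
force: [0.7, 0.7, -4.4]
gripper_width: 0.0239
```

```bash
python3 - <<'E'
from h import *
o=ctrl.get_obs();print(o["ee_pos"],o["orientation"]);p,d=ctrl.capture("wrist"); cv2.imwrite("pics/wrist6.png",p[:,:,::-1]); np.savez("wrist6.npz",p=p,d=d)
W=cloud(d,cam("wrist",o))
for nm,x,y in (("a",.5007,.2095),("b",.5205,.0505)):
    r=np.hypot(W[...,0]-x,W[...,1]-y)
    m=(r<.013)&(W[...,2]>.05)&(W[...,2]<.14); print(nm,m.sum(),np.percentile(W[m][:,2],[10,50,90]) if m.sum() else 0)
    m=(r>.02)&(r<.023)&(W[...,2]>.07)&(W[...,2]<.14); print(" post",m.sum(),np.percentile(W[m][:,2],[10,50,90]) if m.sum() else 0)
E
```

```text
[0.5841 0.1303 0.2591] [-179.9962   -6.2692  176.7626]
a 609 [0.0894 0.0903 0.0913]
 post 404 [0.0789 0.0801 0.0813]
b 590 [0.0892 0.0902 0.0911]
 post 392 [0.0788 0.0799 0.0809]
```

View pics/wrist6.png

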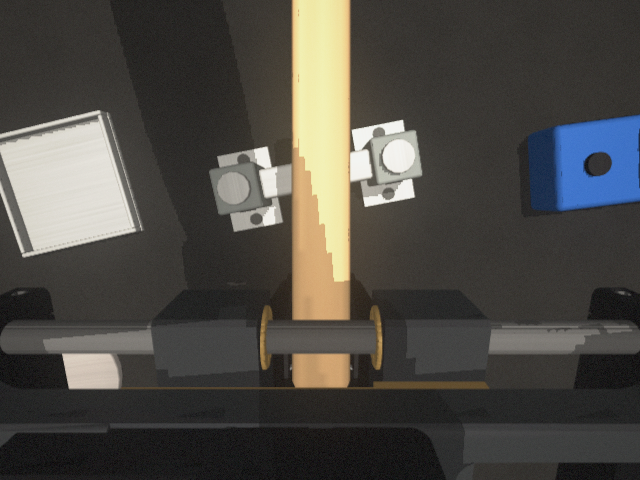

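Both heads measure 0.090 m and the posts 0.080 m, which leaves exactly the 10 mm head thickness, so both pins are home. Now returning the mallet.

```bash
python3 - <<'E'
from h import *
print(units([.585,.13,.26],[180,-6.21,176.7],[.4366,-.1624,.2],[180,-10.4,176.7]))
print(units([.585,.13,.26],[180,-6.21,176.7],[.4366,-.1624,.1],[180,-10.4,176.7]))
E
```

```text
[ 0.2481 -0.6009  0.1477 -0.      0.0931  0.    ]
[ 0.2265 -0.6009  0.3465 -0.      0.0931  0.    ]
```

Request:
servo_tool:
  commands:
    - [0.05,-0.12,0.03,0,0.03,0]
    - [0.1,-0.24,0.06,0,0.06,0]
    - [0.15,-0.36,0.09,0,0.093,0]
    - [0.2,-0.48,0.12,0,0.093,0]
    - [0.24,-0.58,0.14,0,0.093,0]
    - [0.248,-0.6,0.148,0,0.093,0]
    - [0.248,-0.601,0.148,0,0.093,0]
    - [0.238,-0.601,0.24,0,0.093,0]
    - [0.23,-0.601,0.32,0,0.093,0]
    - [0.2265,-0.601,0.3465,0,0.093,0]
    - [0.2265,-0.601,0.3465,0,0.093,0]
    - [0.2265,-0.601,0.3465,0,0.093,0]

```text
clock: 10.68
ee_pos: [0.4384, -0.163, 0.1017]
orientation: [-179.9, -10.2, 176.7]
force: [0.5, -0.4, -4.3]
gripper_width: 0.0239
```

```bash
python3 look.py 7; python3 tilt.py 7; python3 - <<'E'
from h import *
Z=np.load("side7.npz");p,d=Z["p"],Z["d"]
cv2.imwrite("pics/side7d.png",cv2.resize(p[220:370,220:420,::-1],None,fx=4,fy=4,interpolation=2))
W=cloud(d,cam("side")); x,y=.5,-.166
m=(np.hypot(W[...,0]-x,W[...,1]-y)<.045)&(W[...,2]>.15)&(W[...,2]<.18); q=W[m]
m2=m&(W[...,2]>.157); q=W[m2]; print(len(q),q.min(0),q.max(0)); 
A=np.c_[q[:,:2],np.ones(len(q))]; print("top plane",np.linalg.lstsq(A,q[:,2],rcond=None)[0], q.mean(0))
o=ctrl.get_obs();p,d=ctrl.capture("wrist"); cv2.imwrite("pics/wrist7.png",p[:,:,::-1]); print(o["ee_pos"],o["orientation"],o["force"])
c=cam("wrist",o)
E
```

```text
[ 0.4384 -0.163   0.1017]
a 0 None
b 0 None
1123 249 322
tilt head-up deg -4.415827362553511 bottom z at tool x 0.10343267985741589 exp 0.10660688873952572 x range [0.2767 0.1157] [0.4026 0.1131] res 0.0027405130767226074
336 [ 0.4872 -0.2003  0.1575] [ 0.5268 -0.1443  0.1787]
top plane [-0.0811  0.1093  0.2323] [ 0.5063 -0.1759  0.172 ]
[ 0.4384 -0.1632  0.1018] [-179.9143  -10.1777  176.7224] [-0.6226 -0.024  -5.4795]
```

View pics/side7d.png

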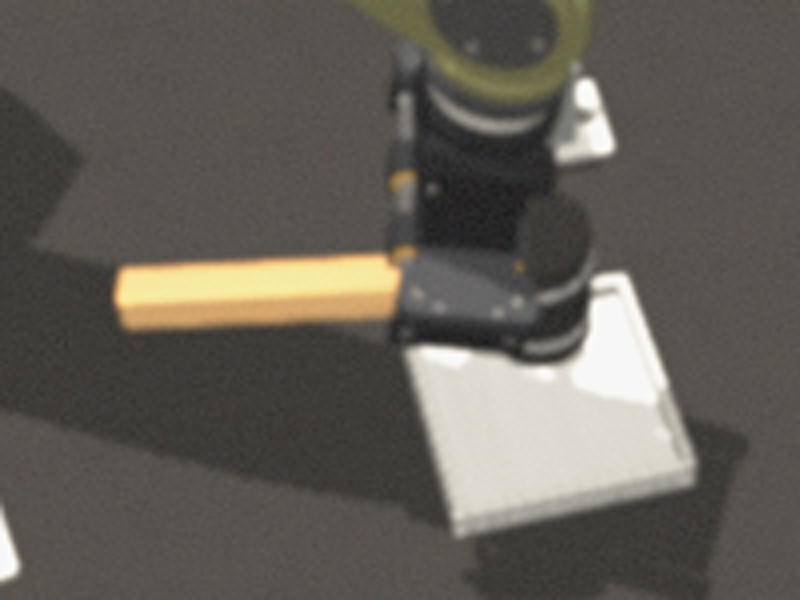

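View pics/wrist7.png

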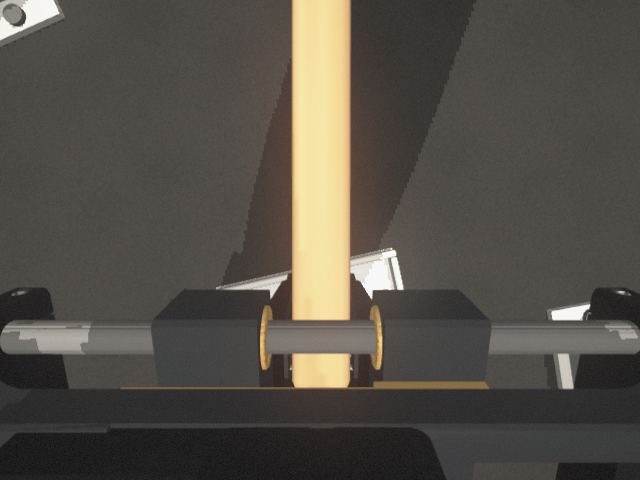

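Side view: handle looks level (same slope as at the start), head over the inside of the tray. Lowering gently.

Request:
servo_tool:
  commands:
    - [-0.008,0,0.045,0,0,0]
    - [-0.016,0,0.085,0,0,0]
    - [-0.021,0,0.115,0,0,0]
    - [-0.0225,0,0.124,0,0,0]
    - [-0.0235,0,0.129,0,0,0]
    - [-0.0235,0,0.129,0,0,0]
    - [-0.0235,0,0.129,0,0,0]

```text
clock: 11.65
ee_pos: [0.4371, -0.1629, 0.0347]
orientation: [-180.0, -10.3, 176.7]
force: [0.0, -0.7, -4.9]
gripper_width: 0.0237
```

Request:
servo_tool:
  commands:
    - [-0.0005,0,0.003,0,0,0]
    - [-0.0005,0,0.003,0,0,0]
    - [-0.0005,0,0.003,0,0,0]

```text
clock: 12.02
ee_pos: [0.4366, -0.1627, 0.0325]
orientation: [-180.0, -10.4, 176.7]
force: [-1.0, -0.7, -4.0]
gripper_width: 0.024
```

Request:
servo_tool:
  commands:
    - [-0.0004,0,0.002,0,0,0]
    - [-0.0004,0,0.002,0,0,0]
    - [-0.0004,0,0.002,0,0,0]

```text
clock: 12.4
ee_pos: [0.4366, -0.1627, 0.0314]
orientation: [180.0, -10.4, 176.7]
force: [0.2, 0.8, -4.3]
gripper_width: 0.0242
```

Request:
servo_tool:
  commands:
    - [-0.0004,0,0.002,0,0,0]
    - [-0.0004,0,0.002,0,0,0]
    - [-0.0004,0,0.002,0,0,0]

```text
clock: 12.78
ee_pos: [0.4366, -0.1627, 0.0304]
orientation: [-180.0, -10.4, 176.7]
force: [0.3, -0.7, -5.4]
gripper_width: 0.0237
```

Request:
servo_tool:
  commands:
    - [-0.0004,0,0.002,0,0,0]
    - [-0.0004,0,0.002,0,0,0]
    - [-0.0004,0,0.002,0,0,0]

```text
clock: 13.15
ee_pos: [0.4366, -0.1627, 0.0294]
orientation: [180.0, -10.4, 176.7]
force: [-0.4, 0.6, -4.7]
gripper_width: 0.0241
```

Request:
servo_tool:
  commands:
    - [-0.0004,0,0.002,0,0,0]
    - [-0.0004,0,0.002,0,0,0]
    - [-0.0004,0,0.002,0,0,0]

```text
clock: 13.52
ee_pos: [0.4366, -0.1627, 0.0284]
orientation: [180.0, -10.4, 176.7]
force: [-0.5, 0.3, -4.9]
gripper_width: 0.0237
```

```bash
python3 - <<'E'
from h import *
p,d=ctrl.capture("side"); np.savez("side8.npz",p=p,d=d)
cv2.imwrite("pics/side8.png",cv2.resize(p[240:370,230:400,::-1],None,fx=4.5,fy=4.5,interpolation=2))
o=ctrl.get_obs();print(o["ee_pos"],o["force"],o["ft_torque"])
E
```

```text
[ 0.4366 -0.1627  0.0284] [-0.8611  0.3845 -4.4601] [ 0.0345 -0.0378 -0.0238]
```

View pics/side8.png

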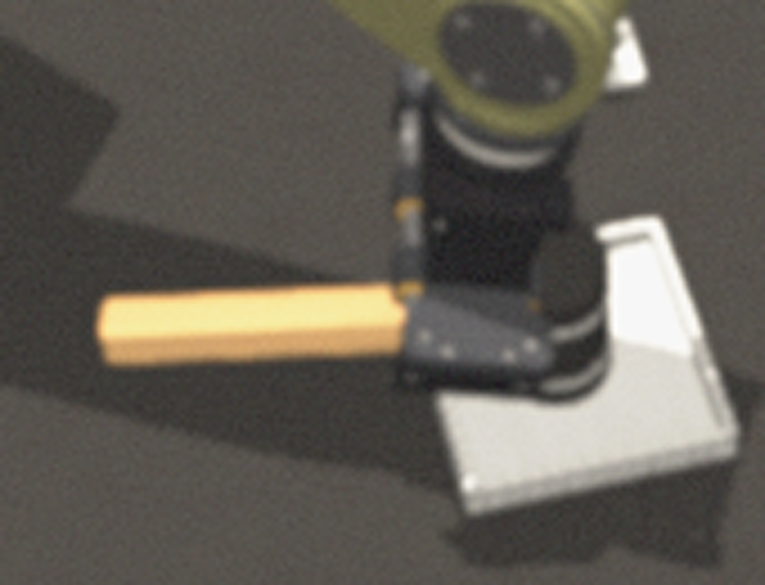

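Request:
servo_tool:
  commands:
    - [-0.0004,0,0.002,0,0,0]
    - [-0.0004,0,0.002,0,0,0]
    - [-0.0004,0,0.002,0,0,0]

```text
clock: 13.95
ee_pos: [0.4366, -0.1627, 0.0274]
orientation: [180.0, -10.4, 176.7]
force: [0.0, 0.8, -5.3]
gripper_width: 0.0238
```

Request:
servo_tool:
  commands:
    - [-0.0004,0,0.002,0,0,0]
    - [-0.0004,0,0.002,0,0,0]
    - [-0.0004,0,0.002,0,0,0]

```text
clock: 14.32
ee_pos: [0.4367, -0.1627, 0.0264]
orientation: [-180.0, -10.4, 176.7]
force: [-0.8, -0.3, -3.9]
gripper_width: 0.0238
```

```bash
python3 - <<'E'
from h import *
c=cam("side")
for t in (0,8):
    Z=np.load(f"side{t}.npz");p,d=Z["p"],Z["d"];W=cloud(d,c)
    g=p.max(-1); x,y=(.492,-.17) if t==0 else (.5,-.166)
    m=(np.hypot(W[...,0]-x,W[...,1]-y)<.04)&(g<90)&(W[...,2]>.06)
    q=W[m]; print(t,m.sum(),np.percentile(q[:,2],[80,90,95,99]))
    hsv=cv2.cvtColor(p,cv2.COLOR_RGB2HSV)
    m=((hsv[...,0]<28)&(hsv[...,0]>8)&(hsv[...,1]>60)&(hsv[...,2]>90))&(W[...,2]<.12)&(W[...,2]>.015)&(W[...,0]>.25)&(W[...,0]<.42)&(abs(W[...,1]+.16)<.06)
    for a in np.arange(.27,.4,.02):
        q=W[m&(abs(W[...,0]-a)<.01)]; print(round(a,2),len(q),np.percentile(q[:,2],[5,50,85,95]) if len(q) else 0)
o=ctrl.get_obs();print(o["ee_pos"],o["force"])
E
```

```text
0 509 [0.0952 0.096  0.0967 0.0985]
0.27 47 [0.039  0.0524 0.0612 0.0638]
0.29 44 [0.0386 0.0483 0.0565 0.0588]
0.31 52 [0.0388 0.0482 0.0577 0.0631]
0.33 61 [0.0368 0.051  0.0593 0.0619]
0.35 54 [0.0397 0.0523 0.0609 0.0634]
0.37 49 [0.0405 0.0499 0.0581 0.0646]
0.39 43 [0.0372 0.0492 0.0546 0.0586]
8 474 [0.2013 0.2091 0.2301 0.2343]
0.27 65 [0.0361 0.0558 0.0586 0.0601]
0.29 126 [0.0369 0.0571 0.0604 0.0616]
0.31 130 [0.0387 0.0572 0.0614 0.0624]
0.33 119 [0.0391 0.0587 0.0619 0.0632]
0.35 130 [0.0397 0.0597 0.0632 0.0647]
0.37 122 [0.0417 0.0609 0.0638 0.065 ]
0.39 125 [0.0415 0.0615 0.065  0.067 ]
[ 0.4367 -0.1627  0.0264] [-0.7508 -0.3121 -3.8512]
```

Depth along the handle shows about 3° of residual head-up tilt. The tray wall is also right under the fingers. I'll level further and shift 17 mm further into the tray.

```bash
python3 - <<'E'
from h import *
print(units([.4366,-.1627,.0264],[180,-10.4,176.7],[.4536,-.1637,.034],[180,-13.4,176.7]))
E
```

```text
[-0.0308 -0.     -0.0211  0.      0.0667 -0.    ]
```

Request:
servo_tool:
  commands:
    - [-0.008,0,-0.0211,0,0.02,0]
    - [-0.02,0,-0.0211,0,0.04,0]
    - [-0.031,0,-0.0211,0,0.067,0]
    - [-0.031,0,-0.0211,0,0.067,0]
    - [-0.031,0,-0.0211,0,0.067,0]

```text
clock: 14.95
ee_pos: [0.4535, -0.1635, 0.0335]
orientation: [180.0, -13.5, 176.7]
force: [0.3, 0.6, -4.6]
gripper_width: 0.0239
```

```bash
cat > hand.py <<'E'
from h import *
import sys
t=sys.argv[1];c=cam("side")
p,d=ctrl.capture("side"); np.savez(f"side{t}.npz",p=p,d=d);W=cloud(d,c)
cv2.imwrite(f"pics/side{t}.png",cv2.resize(p[240:370,230:400,::-1],None,fx=4.5,fy=4.5,interpolation=2))
hsv=cv2.cvtColor(p,cv2.COLOR_RGB2HSV)
m=((hsv[...,0]<28)&(hsv[...,0]>8)&(hsv[...,1]>60)&(hsv[...,2]>90))&(W[...,2]<.12)&(W[...,2]>.015)&(W[...,0]>.25)&(W[...,0]<.42)&(abs(W[...,1]+.16)<.06)
L=[]
for a in np.arange(.30,.42,.01):
    q=W[m&(abs(W[...,0]-a)<.008)]
    if len(q)>20: L.append((a,*np.percentile(q[:,2],[5,85])))
L=np.array(L)
for i in (1,2): k=np.polyfit(L[:,0],L[:,i],1);print("slope deg",np.degrees(k[0]),"z at tip/.44",np.polyval(k,[.28,.44]))
o=ctrl.get_obs();print(o["ee_pos"],o["orientation"],o["force"])
E
python3 hand.py 9
```

```text
slope deg 0.12511429106319183 z at tip/.44 [0.0496 0.0499]
slope deg -0.4392650575958112 z at tip/.44 [0.0734 0.0721]
[ 0.4534 -0.1635  0.0336] [179.9832 -13.4594 176.72  ] [-0.9929 -0.5708 -5.144 ]
```

View pics/side9.png

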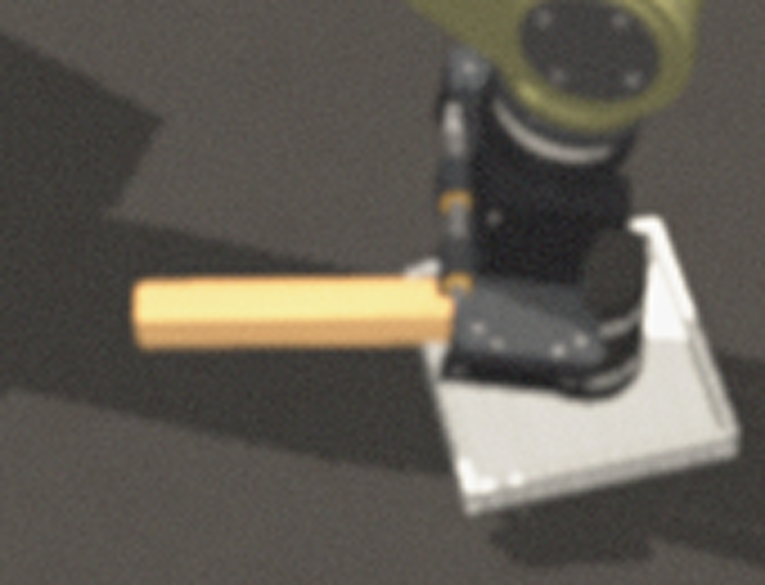

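Request:
servo_tool:
  commands:
    - [-0.0012,0,0.005,0,0,0]
    - [-0.0023,0,0.0097,0,0,0]
    - [-0.0032,0,0.0136,0,0,0]
    - [-0.0032,0,0.0136,0,0,0]

```text
clock: 15.5
ee_pos: [0.4535, -0.1636, 0.0267]
orientation: [180.0, -13.4, 176.7]
force: [-0.0, 0.2, -5.2]
gripper_width: 0.0239
```

Request:
servo_tool:
  commands:
    - [-0.0005,0,0.0019,0,0,0]
    - [-0.0005,0,0.0019,0,0,0]
    - [-0.0005,0,0.0019,0,0,0]

```text
clock: 15.88
ee_pos: [0.4539, -0.1637, 0.0261]
orientation: [-180.0, -13.4, 176.7]
force: [0.5, -0.6, -4.5]
gripper_width: 0.0238
```

Request:
servo_tool:
  commands:
    - [-0.0005,0,0.0019,0,0,0]
    - [-0.0005,0,0.0019,0,0,0]
    - [-0.0005,0,0.0019,0,0,0]

```text
clock: 16.25
ee_pos: [0.4539, -0.1638, 0.0256]
orientation: [-180.0, -13.4, 176.7]
force: [-3.8, 1.2, 2.7]
gripper_width: 0.024
```

```bash
python3 hand.py 10;python3 - <<'E'
from h import *
o=ctrl.get_obs();print(o["ft_torque"]);p,d=ctrl.capture("wrist"); cv2.imwrite("pics/wrist10.png",p[:,:,::-1])
E
```

```text
slope deg 1.3016332033934526 z at tip/.44 [0.0397 0.0433]
slope deg 0.25975965487683395 z at tip/.44 [0.0643 0.0651]
[ 0.4539 -0.1638  0.0256] [-179.9891  -13.4087  176.7107] [-3.8411  0.2502  1.9461]
[ 0.1798  0.2935 -0.0586]
```

View pics/side10.png

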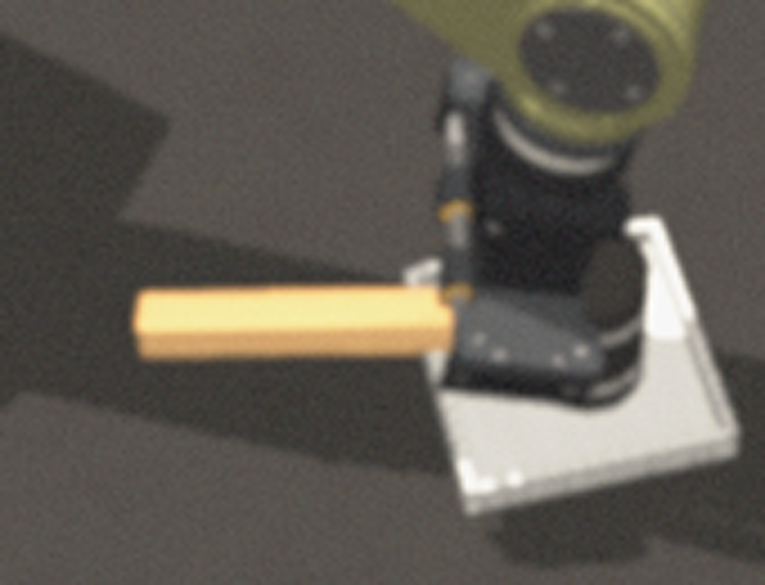

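View pics/wrist10.png

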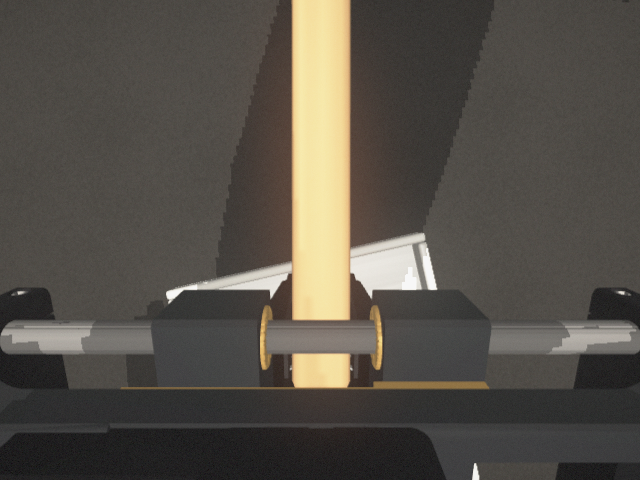

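```bash
python3 - <<'E'
from h import *
c=cam("side")
def onplane_y(u,v,y):
    f,cx,cy,T=c; r=T[:3,:3]@np.array([(u-cx)/f,(v-cy)/f,1]); s=(y-T[1,3])/r[1]; return T[:3,3]+s*r
# handle bottom edge (near side face), several columns; mallet line y at x: now yaw -3.3
for t,x0,y0 in ((0,.4930,-.170),(9,.5140,-.167),(10,.5140,-.167)):
    p=np.load(f"side{t}.npz")["p"]; hsv=cv2.cvtColor(p,cv2.COLOR_RGB2HSV)
    m=((hsv[...,0]<28)&(hsv[...,0]>8)&(hsv[...,1]>60)&(hsv[...,2]>80)); m[:290]=0;m[340:]=0;m[:,:245]=0;m[:,340:]=0
    for u in range(265,325,15):
        v=np.nonzero(m[:,u])[0]
        if len(v)==0: continue
        P=onplane_y(u,v.max()+.5,-.17)
        for _ in range(3): y=y0-(P[0]-x0)*.056-.012; P=onplane_y(u,v.max()+.5,y)
        print(t,u,v.min(),v.max(),"bottom",P)
E
```

```text
0 265 305 322 bottom [ 0.2964 -0.171   0.0254]
0 280 305 321 bottom [ 0.331  -0.1729  0.0283]
0 295 304 321 bottom [ 0.3652 -0.1748  0.0272]
0 310 304 321 bottom [ 0.3996 -0.1768  0.026 ]
9 265 301 317 bottom [ 0.2977 -0.1669  0.0395]
9 280 301 317 bottom [ 0.3318 -0.1688  0.0384]
9 295 301 317 bottom [ 0.3659 -0.1707  0.0372]
9 310 301 317 bottom [ 0.4001 -0.1726  0.0361]
10 265 303 320 bottom [ 0.2966 -0.1668  0.0273]
10 280 303 319 bottom [ 0.3312 -0.1688  0.0303]
10 295 303 319 bottom [ 0.3655 -0.1707  0.0291]
10 310 303 319 bottom [ 0.3998 -0.1726  0.028 ]
```

Contact is registered (about 7 N), the handle is level, and its height is within 1–2 mm of the original seated view. Releasing.

Request:
servo_tool:
  commands:
    - [0,0,0,0,0,0]
    - [0,0,0,0,0,0]
    - [0,0,0,0,0,0]
    - [0,0,0,0,0,0]
  fingers: 0.2

```text
clock: 16.85
ee_pos: [0.454, -0.1637, 0.025]
orientation: [-180.0, -13.4, 176.7]
force: [0.3, 0.2, -0.7]
gripper_width: 0.0556
```

```bash
python3 hand.py 11
```

```text
slope deg 1.046892192111987 z at tip/.44 [0.0399 0.0429]
slope deg 0.21772427724945764 z at tip/.44 [0.064  0.0646]
[ 0.4539 -0.1637  0.025 ] [-179.9968  -13.4008  176.7125] [ 0.4736 -0.3222  0.4663]
```

View pics/side11.png

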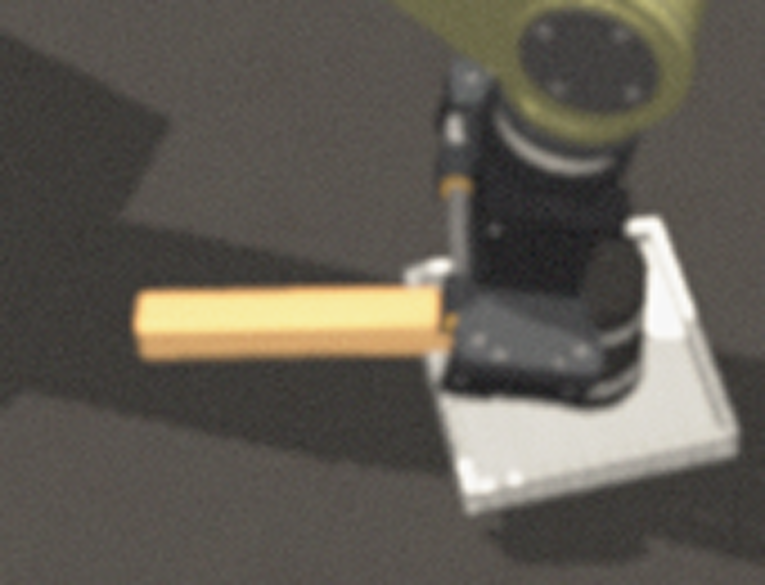

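Request:
servo_tool:
  commands:
    - [0.0046,0,-0.0195,0,0,0]
    - [0.0139,0,-0.0584,0,0,0]
    - [0.0278,0,-0.1167,0,0,0]
    - [0.0487,0,-0.2043,0,0,0]
    - [0.0695,0,-0.2918,0,0,0]
    - [0.0927,0,-0.3891,0,0,0]
    - [0.0927,0,-0.3891,0,0,0]
    - [0.0927,0.3,-0.3891,0,0,0]
    - [0.0927,0.3,-0.3891,0,0,0]
    - [0.0927,0.3,-0.3891,0,0,0]
    - [0.0927,0.3,-0.3891,0,0,0]

```text
clock: 18.27
ee_pos: [0.462, -0.0126, 0.2249]
orientation: [180.0, -13.4, 176.9]
force: [-0.1, -0.2, -0.2]
gripper_width: 0.0568
```

```bash
python3 - <<'E'
from h import *
o=ctrl.get_obs();print(o["clock"],o["ee_pos"],o["force"])
for n in ["side","top"]:
    p,d=ctrl.capture(n); cv2.imwrite(f"pics/{n}12.png",p[:,:,::-1]); np.savez(n+"12.npz",p=p,d=d)
    W=cloud(d,cam(n)); m=(np.hypot(W[...,0]-.514,W[...,1]+.168)<.045)&(W[...,2]>.085)&(W[...,2]<.12)
    q=W[m]; print(n,len(q),(q.min(0)+q.max(0))/2,np.percentile(q[:,2],[50,90]))
    for nm,x,y in (("a",.5007,.2095),("b",.5205,.0505)):
        m=(np.hypot(W[...,0]-x,W[...,1]-y)<.013)&(W[...,2]>.05)&(W[...,2]<.14); print(nm,m.sum(),np.median(W[m][:,2]) if m.sum() else 0)
E
```

```text
18.275 [ 0.462  -0.0126  0.2249] [-0.1136 -0.1752 -0.228 ]
side 496 [ 0.5145 -0.1699  0.0929] [0.0937 0.0963]
a 0 0
b 61 0.08925714749467728
top 465 [ 0.5144 -0.1688  0.093 ] [0.0948 0.0973]
a 87 0.09037448789533786
b 0 0
```

View pics/side12.png

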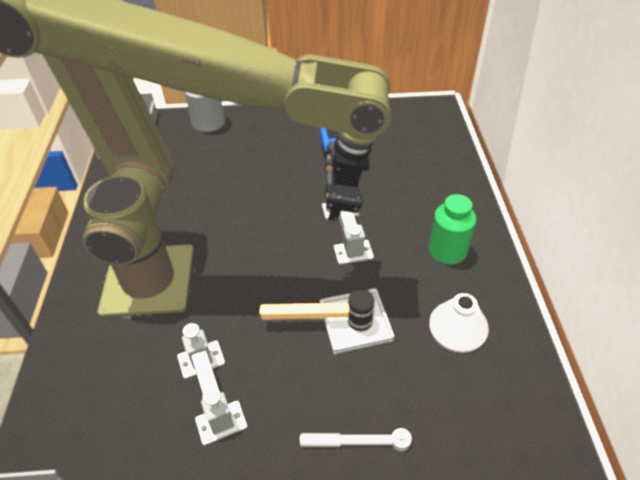

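View pics/top12.png

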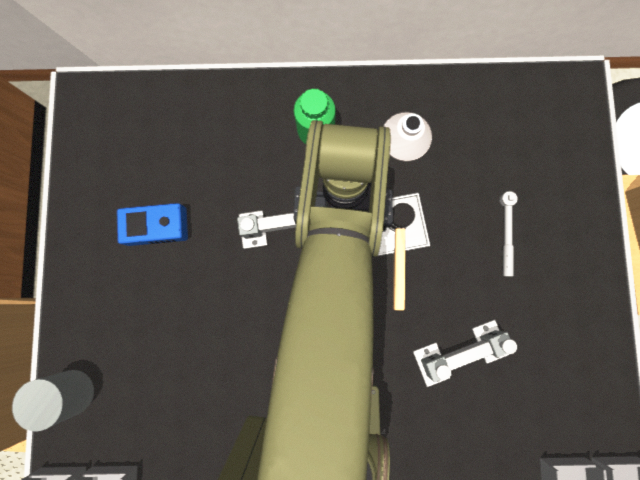

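The mallet stands in the tray at side-view pixel (360,310) with its head top at 0.095 m, as at the start. Both pins are at 0.09 m and the bystanders haven't moved. Handing in.

Request:
servo_tool:
  commands:
    - [0,0,0,0,0,0]
    - [0,0,0,0,0,0]
    - [0,0,0,0,0,0]
    - [0,0,0,0,0,0]

```text
clock: 18.88
ee_pos: [0.4625, -0.0142, 0.225]
orientation: [-180.0, -13.4, 176.7]
force: [-0.3, 0.9, 1.1]
gripper_width: 0.0568
```

```bash
python3 -c "
from rig import ctrl
print(ctrl.get_obs()['clock'],ctrl.get_obs()['force']); print(ctrl.finish_job())"
```

```text
18.875 [-0.3350806   0.9319122   1.12403617]
the job is handed in; nothing more can be done
None
```

Both locking pins of the left-hand frame are home, one brisk blow each (pin b, then pin a). The mallet is back standing in its tray, released, and I handed in at 18.9 s.

- **Pins:** a close wrist-camera look after the blows gave head tops at 0.0903 m (a) and 0.0902 m (b), with post tops at 0.080 m. That gap is just the 10 mm head thickness. After the release I could re-check each pin from only one camera, because the arm hid the other. Those readings were 0.0904 m (a) and 0.0893 m (b).
- **Mallet:** its head top is at about 0.095 m, as at the start, and it now sits about 20 mm further into the tray. Each blow twisted the handle in the jaws, about 13° in total, so I tilted the tool to level it before setting it down.
- **Setting down:** my first levelling was about 3° short; depth along the handle showed it, and I corrected it before release. At first contact, one check put the handle 1–2 mm above its original height and another put it seated. It did not visibly move when I let go.
- **Bystanders:** the charger, headlamp housing, ratchet and canister look unmoved in the final pictures. The robot was clear of everything at hand-in.

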